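# Bleed the paste dispenser's air reservoir

## Robot

A 6-joint arm with a two-finger parallel gripper is mounted at the origin on the work surface. World frame = base frame: x ahead of the robot, y to its left, z up, the work surface at z = 0. Lengths are in mm, angles in rad, forces in N, time in s.
With the tool pointing down it reaches from about 300 to 775 mm from the base axis. Payload 14.6 kg.
Tool frame: the origin (TCP) lies between the finger pads; the fingertips stand 19 mm ahead of it and the grasp point (between the pads) is the TCP; z points along the fingers, y is the line along which they close (so a half turn about z gives the same grasp; the last joint's range is limited). The gripper opens to 94 mm and grips with 3 to 60 N. Pads are 16 mm wide; open, the fingers measure 119 mm over their backs; the gripper's body (75 mm by 177 mm) begins 78 mm behind the grasp point.
Start: joints at [-1.296, 0.3, 1.521, -0, 1.321, -0.067], TCP at [184.344, -518.176, 224.446] pointing down, gripper open.
Joint ranges: [-3.03, 3.03], [-0.79, 2.21], [0.23, 2.52], [-1.04, 4.18], [0, 3.07], [-2.55, 2.55]. Speed limits (rad/s): [2.22, 2.22, 2.57, 3.14, 3.14, 3.14].

## Interface

Orientations are given as [roll, pitch, yaw] about the fixed x, y, z axes, in that order (R = Rz(yaw) Ry(pitch) Rx(roll)).
In Python, from cell import monitor, imaging, job, find_in, trace gives the robot as it stands. The module is installed in compiled form; this text tells all that it offers.
- The arm moves only by the tool arm_command, never from a script. Its argument "steps" is a list of rows, each a list of 5 numbers: the opening, from 0 (shut) to 1 (fully open), then the shift along the tool's x, y, z in mm, then the turn about the tool's z in degrees. In form: [[gripper, dx, dy, dz, turn], ...]. A call has 1 to 20 rows; each row is the pose to reach, as a shift and turn from the pose commanded when the call began, along the tool's axes at that moment; what a row does not reach only later rows make up. A row lasts 1/8 s, in which the tool goes at most 62.5 mm and 10.7 degrees, less where a joint would pass 70% of its speed; a pose out of reach is approached as far as the arm can. A call with a gripper value outside its range is refused whole. The fingers move at their own pace and stop on an object; "force" is the grip in N (left out, the last holds). Time passes only in rows, so rows that repeat a pose let the fingers close. It gives the time, the measured TCP pose, the force, the opening and the grip force at its end, in the units of the state.
- monitor.read_state(): the state, without advancing time (a new reading comes with each control period).
- imaging.camera(name): name is "scene" or "top"; returns a dict with "img" (480x640x3 uint8, red, green, blue), "mtx" (3x3 intrinsics, pixels), "D" ([k1, k2, p1, p2, k3] as OpenCV has them; the pictures are not rectified), "view" (4x4, takes a point from world to camera coordinates). Camera axes: x right, y down, z forward; pixel columns grow to the right and rows downward; lengths in mm; the calibration is good to about 2 mm. A picture is of the moment at which its call begins. There is no depth.
- job.sign_off(): hands the job in; it is judged then, once.
Trained networks look in a picture, given as the dict that the camera call returned (one of the last four; its "shot" number tells which), for a name from the list of things; names that differ only in an ending like _2 or _b are one class to them, and where a whole thing is asked for, a point or a joint stands for the part that bears it (a point fixed in the world has none). Each returns a list of dicts, best first, with "p" (0 to 1); they miss things now and then, are a little off and sometimes report something else, mostly with a low value. They report only what shows in the picture. A call takes as long as a camera call.
- find_in(picture, target): "rect" ([centre column, centre row, width, height] in pixels, round what is visible of it).
- trace(picture, target): "region" (480x640 bool, what is visible of it) and "rect" ([centre column, centre row, width, height] in pixels, round what is visible of it).
The state is a dict: "clock": time; "joints": joint angles; "qd": joint speeds; "effort": joint torques, N m; "eef_pos": TCP position; "eef_rot": TCP orientation; "wrist_force": force on the tool from outside, world axes, zero at the start; "moment": the same for the moment, N m; "finger_gap": finger opening in mm; "finger_force": force on a finger pad.
Only numpy, scipy, OpenCV 4.12 (cv2) and the standard library are available. Lean on these libraries where they do the work, as an engineer would, in place of code of your own. Each camera call takes 0.05 s, during which the arm holds its last target. There are 200 camera calls.

## Task

Let the air out of the small blue air reservoir: back the knurled brass lock nut on its bleed valve off anticlockwise and stop as soon as you feel it reach the end of its thread, so that the valve core does not turn with it, then press the freed valve tip down lightly, by feel, and keep it down until the gauge has dropped to zero. Let the tip spring up again, leave the nut backed off, and do not lean on the reservoir or disturb the things lying around it.

Things in the scene. Friction and masses are not known exactly. Their poses are not given: they have to be found in the camera images.
- tank: Small blue air reservoir fixed to the bench: 80 mm diameter, 216 mm long cylinder along its y axis on a 100 x 190 mm plate; its top is at 92 mm. Origin: centre of the plate's underside, z up. Bleed valve on top at x 0, y -55 mm; pressure gauge (50 mm diameter, dial up, top at 126 mm) at x 0, y +55 mm; a brass tap at the +y end reaches y 167 mm.
- stem_top (a point): Top end of the fixed upright nickel-plated valve stem, on the valve axis, 126 mm above the bench. The stem below is bare, 10 mm in diameter, down to a hexagon 18 mm across at 103 mm height. The valve core, 9 mm in diameter, is screwed into the stem and stands 4 mm out of it; above it come the nut and the tip. Axes parallel to the tank's.
- nut_mid (a point): Centre of the knurled brass lock nut, 12 mm diameter, 8 mm high, at 134 mm height when screwed down. Anticlockwise from above raises it along the valve pin, 4 mm per turn; whole travel 5.9 rad = 3.75 mm; it starts 0 to 2 rad up. It turns with 0.03 N m; at either end of the thread it stops dead and a twist over 0.18 N m turns the core and pin with it. Its x axis turns with the nut.
- tip_top (a point): Top of the 6 mm steel tip of the sprung valve pin, at 148 mm height, 6 mm clear of the raised nut. Pressed, it goes 1 to 2.6 mm (it varies) at 1 to 4 N, then opens the air poppet at 6 to 8 N, then stiffens 12 N per mm; over 20 N bends it. It goes down only as far as the nut is raised, carries the nut along and springs back. Its x axis is fixed to the core and starts parallel to the tank's.
- needle (a joint): Pressure gauge needle (red on a white dial), rad: 0 = no pressure, 1.8 to 3.8 at the start, growing clockwise seen from above (zero mark on the tank's -x -y side of the dial, marks 30 degrees apart). It falls to zero only while the valve is held open, which takes 1 to 2.5 s; it stays where it is when the tip is let go.
- syringe_mid (a point): Bystander: white solder-paste syringe lying on the robot's side of the tank, about 125 mm long, 34 mm over its flange; the point is at mid-length, 15 mm up, x axis along the barrel.
- cutters_mid (a point): Bystander: small flush cutters with red handles lying on the far side of the tank, about 110 mm long, 12 mm high; the point is near mid-length, 6 mm up.
- spool_mid (a point): Bystander: solder spool with green flanges, 60 mm diameter, 30 mm high, lying flat beyond the valve end (-y) of the tank; the point is its centre, 15 mm up.

How it is judged (in metres and radians):
On the way, in this order (a step that is already met when the one before it is completed fails the run):
1. the lock nut is backed off to the upper part of its thread, at least 3.2 of its 3.75 mm (z of nut_mid in the frame of tip_top above -0.0106 m), for 0.2 s.
2. with the valve tip held down the gauge falls to zero (value of joint needle below 0.1 rad), for 0.2 s.
At the end, for the whole second after the job is handed in: The gauge needle is within 0.1 rad of zero, the lock nut is still backed off by at least 3.2 of its 3.75 mm, the valve tip has sprung back up to within 1 mm of its free height, and the bystanders lie where they were, within 15 mm (value of joint needle below 0.1 rad and z of nut_mid in the frame of tip_top above -0.0106 m and z of tip_top in the frame of tank above 0.147 m and distance of each of syringe_mid, cutters_mid, spool_mid from where it was at the start of the episode below 0.015 m); the robot touches nothing.
It fails at once if the valve tip is pressed with more than 20 N (contact force between tip and anything else above 20 N).
It fails at once if the valve core is turned in its stem by more than 20 degrees (angle between the x axis of tip_top and the x axis of tank, either way round above 0.35 rad).
It fails at once if the tank is struck or leant on with more than 25 N (contact force between the arm and tank above 25 N).
It fails at once if the paste syringe, the cutters or the solder spool is moved by more than 15 mm (distance of any of syringe_mid, cutters_mid, spool_mid from where it was at the start of the episode above 0.015 m).
It also fails if it takes over 72 s, if anything falls off the work surface, if the arm or the gripper's body presses on something with over 40 N, if the wrist force passes 120 N, or if a joint passes its speed limit or range.

## Working session

There is one attempt and no reset: what is moved stays moved. The work goes in short steps, Python scripts to look and compute and a tool call to move; the robot and the scene stay as the last step left them, time stands still between calls to the robot, and variables do not carry over. Pictures are saved under pics/ and viewed, at most 10 in all, crops included, and the job is handed in when it is done.

Besides the shell and the picture viewer there is one more tool, called by a JSON object that holds its "op" and its "data". arm_command: Moves the arm, as the interface text tells. Its arguments: {"type":"object","properties":{"steps":{"type":"array","items":{"type":"array","items":{"type":"number"}}},"force":{"type":"number"}},"required":["steps"]}

```bash
mkdir -p pics; cat > h.py <<'E'
from cell import monitor, imaging, job, find_in, trace
import numpy as np, cv2
E
python3 - <<'E'
from h import *
s=monitor.read_state();print({k:np.round(v,3).tolist() for k,v in s.items()})
for n in ("scene","top"):
    c=imaging.camera(n);cv2.imwrite(f"pics/{n}0.png",c["img"][:,:,::-1])
    print(n,np.round(c["mtx"],1).tolist(),np.round(c["D"],3),np.round(c["view"],3).tolist())
    for t in ("tank","stem_top","nut_mid","tip_top","needle","syringe_mid","cutters_mid","spool_mid"):
        print(t,[(np.round(d["rect"],1).tolist(),round(d["p"],2)) for d in find_in(c,t)[:2]])
E
```

```text
{'clock': 0.0, 'joints': [-1.296, 0.301, 1.522, -0.0, 1.321, -0.067], 'qd': [-0.0, -0.0, -0.0, 0.002, -0.0, 0.0], 'effort': [0.002, -53.181, -35.274, 0.071, 0.024, -0.0], 'eef_pos': [184.266, -517.944, 223.858], 'eef_rot': [-3.14, -0.0, 0.342], 'wrist_force': [0.742, -0.181, 0.114], 'moment': [-0.002, 0.024, -0.063], 'finger_force': 0.0, 'finger_gap': 93.912}
scene [[497.2, 0.0, 322.8], [0.0, 497.2, 238.2], [0.0, 0.0, 1.0]] [-0.078  0.     0.     0.     0.   ] [[-0.877, 0.48, 0.001, 493.811], [0.393, 0.719, -0.573, -184.895], [-0.276, -0.502, -0.819, 1089.055], [0.0, 0.0, 0.0, 1.0]]
tank [([374.5, 264.9, 153.8, 96.1], 0.86)]
stem_top [([373.7, 265.1, 147.0, 100.5], 0.62)]
nut_mid [([372.2, 263.6, 152.5, 97.1], 0.61), ([327.1, 219.9, 11.3, 7.8], 0.49)]
tip_top []
needle []
syringe_mid [([389.1, 227.0, 61.0, 28.6], 0.94)]
cutters_mid [([325.5, 331.2, 58.6, 27.9], 0.64)]
spool_mid []
top [[523.0, 0.0, 330.9], [0.0, 523.0, 237.5], [0.0, 0.0, 1.0]] [-0.09  0.    0.    0.    0.  ] [[-0.016, -1.0, 0.014, 50.771], [-0.987, 0.013, -0.159, 580.675], [0.159, -0.016, -0.987, 894.164], [0.0, 0.0, 0.0, 1.0]]
tank [([314.4, 273.9, 126.2, 113.3], 0.57)]
stem_top [([312.9, 273.4, 133.4, 114.1], 0.86)]
nut_mid []
tip_top []
needle []
syringe_mid [([351.8, 325.9, 57.6, 54.5], 0.96), ([312.0, 272.4, 132.4, 114.9], 0.42)]
cutters_mid [([312.4, 273.3, 130.5, 116.2], 0.68), ([285.5, 211.3, 40.2, 50.2], 0.61)]
spool_mid []
```

```bash
python3 - <<'E'
import cv2
a=cv2.imread("pics/scene0.png")[160:360,230:480];b=cv2.imread("pics/top0.png")[180:370,220:420]
cv2.imwrite("pics/s1.png",cv2.resize(a,None,fx=3,fy=3,interpolation=2));cv2.imwrite("pics/t1.png",cv2.resize(b,None,fx=3,fy=3,interpolation=2))
E
```

```text
(no output)
```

View pics/s1.png

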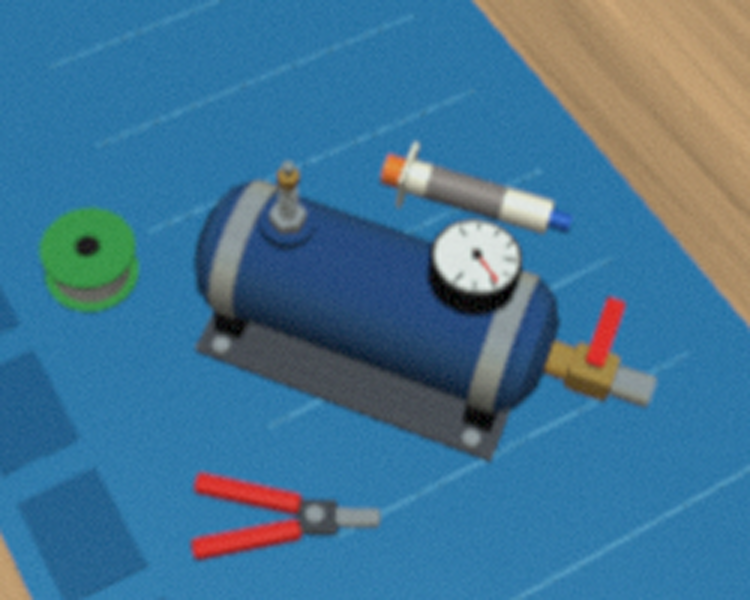

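View pics/t1.png

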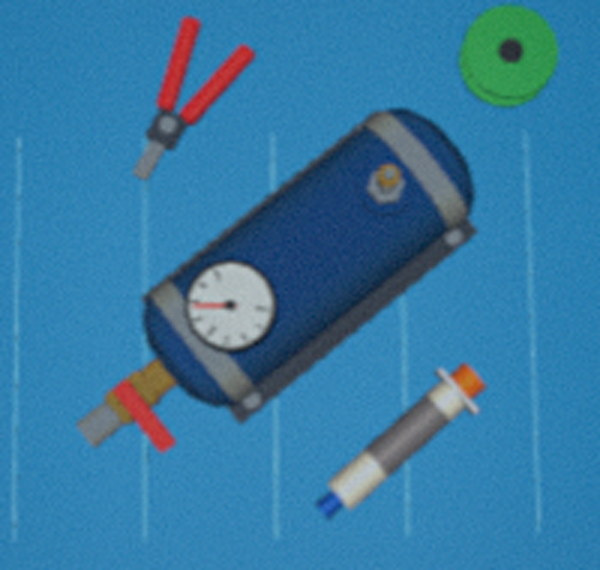

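The top view shows the nut at (349,238) and the gauge centre at (297,281). In the scene view the tip is at (326,215), the nut at (326,219) and the gauge centre at (389,245). The spool, cutters and syringe are all clear of the valve.

```bash
cat >> h.py <<'E'
def ray(c,uv):
    p=cv2.undistortPoints(np.array([[uv]],float),c["mtx"],c["D"])[0,0]
    V=np.array(c["view"]);R=V[:3,:3];o=-R.T@V[:3,3];d=R.T@np.array([*p,1.]);return o,d
def atz(c,uv,z):
    o,d=ray(c,uv);return (o+d*(z-o[2])/d[2])[:2]
def proj(c,P):
    V=np.array(c["view"]);r,_=cv2.Rodrigues(V[:3,:3]);return cv2.projectPoints(np.array(P,float).reshape(-1,3),r,V[:3,3],c["mtx"],c["D"])[0][:,0]
E
python3 - <<'E'
from h import *
for n,guess in (("scene",dict(g=(389,245),v=(326,218))),("top",dict(g=(297,281),v=(349,239)))):
    c=imaging.camera(n);h=cv2.cvtColor(c["img"],cv2.COLOR_RGB2HSV).astype(int)
    yy,xx=np.mgrid[:480,:640]
    near=lambda k,r:(abs(xx-guess[k][0])<r)&(abs(yy-guess[k][1])<r)
    w=near('g',18)&(h[...,1]<70)&(h[...,2]>130)
    e=cv2.boundingRect(w.astype(np.uint8)); g=(e[0]+(e[2]-1)/2,e[1]+(e[3]-1)/2)
    b=near('v',12)&(h[...,0]>8)&(h[...,0]<32)&(h[...,1]>80)&(h[...,2]>70)
    ys,xs=np.nonzero(b);v=(xs.mean(),ys.mean())
    print(n,"gauge",g,e[2:],atz(c,g,126).round(1),"nut",np.round(v,2),b.sum(),atz(c,v,134).round(1),atz(c,v,138).round(1))
    if n=="scene": print("tip 148",atz(c,(325.7,214.9),148).round(1))
    rm=near('g',15)&((h[...,0]<8)|(h[...,0]>172))&(h[...,1]>120)&(h[...,2]>90)
    ys,xs=np.nonzero(rm);P=np.array([atz(c,(x,y),126) for x,y in zip(xs,ys)])
    d=P-atz(c,g,126);d=d[np.linalg.norm(d,axis=1)<22];m=d.mean(0);print("needle dir deg",np.degrees(np.arctan2(m[1],m[0])),len(d))
    for t in ("nut_mid","tip_top","stem_top"):
        r=[(np.round(q["rect"],1).tolist(),round(q["p"],2)) for q in trace(c,t) if q["rect"][2]<40];print(t,r[:2])
E
```

```text
scene gauge (390.5, 245.0) (32, 35) [495.  102.5] nut [325.42 219.45] 31 [565.   12.7] [566.5  15.3]
tip 148 [565.3  14. ]Traceback (most recent call last):
  File "<stdin>", line 14, in <module>
ValueError: operands could not be broadcast together with shapes (0,) (2,)
```

```bash
cat > look.py <<'E'
from h import *
yy,xx=np.mgrid[:480,:640]
def comp(m,near):
    n,l,s,ce=cv2.connectedComponentsWithStats(m.astype(np.uint8));i=1+np.argmin([np.hypot(*(q-near))+(a<4)*99 for q,a in zip(ce[1:],s[1:,4])]);return l==i,s[i],ce[i]
for n,guess in (("scene",dict(g=(389,245),v=(326,218))),("top",dict(g=(297,281),v=(349,239)))):
    c=imaging.camera(n);h=cv2.cvtColor(c["img"],cv2.COLOR_RGB2HSV).astype(int)
    near=lambda k,r:(np.hypot(xx-guess[k][0],yy-guess[k][1])<r)
    red=near('g',13)&((h[...,0]<15)|(h[...,0]>165))&(h[...,1]>90)&(h[...,2]>90)
    w=near('g',16)&(((h[...,1]<70)&(h[...,2]>110))|red)
    m,st,g=comp(cv2.morphologyEx(w.astype(np.uint8),cv2.MORPH_CLOSE,np.ones((3,3))),guess['g'])
    b=near('v',9)&(h[...,0]>8)&(h[...,0]<32)&(h[...,1]>80)&(h[...,2]>70)
    m2,s2,v=comp(b,guess['v'])
    g0=atz(c,g,126)
    print(n,"gauge",g.round(1),st[2:],g0.round(1),"nut",v.round(2),s2[2:],atz(c,v,134).round(1),atz(c,v,138).round(1))
    P=np.array([atz(c,(x,y),126) for y,x in np.argwhere(red)])
    if len(P): d=(P-g0).mean(0);print("needle dir deg",np.degrees(np.arctan2(d[1],d[0])).round(),len(P))
    for t in ("nut_mid","tip_top"):
        r=[(np.round(q["rect"],1).tolist(),round(q["p"],2)) for q in trace(c,t) if q["rect"][2]<40];print(t,r[:2])
E
python3 look.py
```

```text
scene gauge [388.7 244.7] [ 30  27 566] [497.2 100.6] nut [325.5  219.53] [ 6  6 30] [564.9  12.9] [566.4  15.5]
needle dir deg 89.0 1
nut_mid []
tip_top []
top gauge [296.3 281.4] [ 29  28 631] [497.3 100.8] nut [348.62 238.67] [ 7  7 21] [565.   14.9] [564.3  15.1]
needle dir deg 85.0 5
nut_mid [([285.1, 211.3, 36.9, 48.7], 0.17)]
tip_top []
```

{"op": "arm_command", "data": {"steps": [[0.35, 49, -34, 0, 6], [0.35, 98, -68, 0, 12], [0.35, 147, -102, 0, 18], [0.35, 195, -136, 0, 24], [0.35, 244, -170, 0, 30], [0.35, 293, -204, 0, 36], [0.35, 342, -238, 0, 42], [0.35, 391, -272, 0, 48], [0.35, 440, -306, 0, 54], [0.35, 488, -340, 0, 60], [0.35, 537, -374, 0, 65], [0.35, 537, -374, 0, 65], [0.35, 537, -374, 0, 65], [0.35, 537, -374, 0, 65]], "force": 5}}

```text
clock: 3.0
eef_pos: [564.6, 13.1, 224.7]
eef_rot: [-3.141, -0.0, -0.794]
wrist_force: [0.7, -0.8, 1.1]
finger_gap: 33.1
finger_force: 0.0
```

{"op": "arm_command", "data": {"steps": [[0.35, -0.6, -1.2, 20, 0], [0.35, -0.6, -1.2, 40, 0], [0.35, -0.6, -1.2, 55, 0], [0.35, -0.6, -1.2, 68, 0], [0.35, -0.6, -1.2, 78, 0], [0.35, -0.6, -1.2, 84, 0], [0.35, -0.6, -1.2, 87, 0], [0.35, -0.6, -1.2, 87, 0], [0.35, -0.6, -1.2, 87, 0], [0.35, -0.6, -1.2, 87, 0]]}}

```text
clock: 4.25
eef_pos: [565.5, 15.5, 137.7]
eef_rot: [-3.141, -0.0, -0.793]
wrist_force: [0.1, -0.5, 0.3]
finger_gap: 32.7
finger_force: 0.0
```

```bash
python3 - <<'E'
from h import *
s=monitor.read_state();print({k:np.round(v,2).tolist() for k,v in s.items()})
c=imaging.camera("scene");cv2.imwrite("pics/s2.png",cv2.resize(c["img"][130:290,240:440,::-1],None,fx=3,fy=3,interpolation=2))
E
```

```text
{'clock': 4.25, 'joints': [-0.04, 0.42, 1.57, 0.0, 1.15, 2.33], 'qd': [0.0, 0.0, 0.0, -0.0, 0.0, -0.0], 'effort': [0.0, -57.31, -32.77, -0.04, -0.06, -0.0], 'eef_pos': [565.47, 15.46, 137.73], 'eef_rot': [-3.14, -0.0, -0.79], 'wrist_force': [0.07, -0.47, 0.28], 'moment': [0.09, 0.02, 0.03], 'finger_force': 0.0, 'finger_gap': 32.66}
```

View pics/s2.png

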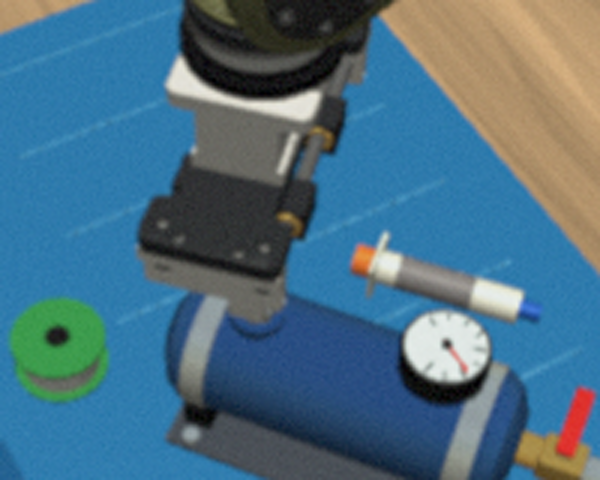

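The fingers straddle the valve and nothing else is touched. Next I close gently and check the centring by feel.

{"op": "arm_command", "data": {"steps": [[0, 0, 0, 0, 0], [0, 0, 0, 0, 0], [0, 0, 0, 0, 0], [0, 0, 0, 0, 0], [0, 0, 0, 0, 0], [0, 0, 0, 0, 0]], "force": 8}}

```text
clock: 5.05
eef_pos: [565.0, 15.1, 137.3]
eef_rot: [3.14, 0.0, -0.793]
wrist_force: [-3.7, -3.0, 1.8]
finger_gap: 11.6
finger_force: 8.0
```

```bash
python3 - <<'E'
from h import *
s=monitor.read_state();print({k:np.round(v,3).tolist() for k,v in s.items()})
E
```

```text
{'clock': 5.05, 'joints': [-0.038, 0.418, 1.572, -0.001, 1.152, 2.326], 'qd': [-0.001, -0.001, 0.001, -0.0, 0.0, -0.0], 'effort': [2.016, -56.886, -34.023, 0.845, -1.03, -0.003], 'eef_pos': [564.96, 15.056, 137.337], 'eef_rot': [3.14, 0.0, -0.793], 'wrist_force': [-3.712, -3.039, 1.829], 'moment': [-0.599, 0.695, -0.021], 'finger_force': 8.0, 'finger_gap': 11.611}
```

{"op": "arm_command", "data": {"steps": [[0, 0, 0.7, 0, 0], [0, 0, 0.7, 0, 0], [0, 0, 0.7, -0.1, -8], [0, 0, 0.7, -0.2, -16], [0, 0, 0.7, -0.3, -24], [0, 0, 0.7, -0.4, -32], [0, 0, 0.7, -0.4, -40], [0, 0, 0.7, -0.4, -40]], "force": 12}}

```text
clock: 6.05
eef_pos: [564.7, 14.4, 137.8]
eef_rot: [3.141, 0.001, -0.093]
wrist_force: [-2.4, -5.1, 1.3]
finger_gap: 11.1
finger_force: 12.0
```

```bash
cat > st.py <<'E'
from h import *
s=monitor.read_state();y=s["eef_rot"][2];f=np.array(s["wrist_force"])
print({k:np.round(s[k],3).tolist() for k in("clock","joints","eef_pos","eef_rot","wrist_force","moment","finger_gap","finger_force")})
print("tool f x,y",np.round([f[0]*np.cos(y)+f[1]*np.sin(y),f[0]*np.sin(y)-f[1]*np.cos(y)],2),"tau6",round(s["effort"][5],4))
E
python3 st.py
```

```text
{'clock': 6.05, 'joints': [-0.039, 0.417, 1.573, -0.001, 1.152, 1.625], 'eef_pos': [564.651, 14.436, 137.797], 'eef_rot': [3.141, 0.001, -0.093], 'wrist_force': [-2.426, -5.117, 1.302], 'moment': [-0.896, 0.568, 0.01], 'finger_gap': 11.143, 'finger_force': 11.999}
tool f x,y [-1.94  5.32] tau6 -1.2269
```

{"op": "arm_command", "data": {"steps": [[0, -0.3, 0.8, 0, 0], [0, -0.3, 0.8, 0, 0], [0, -0.3, 0.8, -0.1, -8], [0, -0.3, 0.8, -0.2, -16], [0, -0.3, 0.8, -0.3, -24], [0, -0.3, 0.8, -0.4, -32], [0, -0.3, 0.8, -0.4, -40]]}}

```text
clock: 6.92
eef_pos: [564.7, 13.7, 138.3]
eef_rot: [3.141, 0.0, 0.608]
wrist_force: [-0.1, -5.3, 0.1]
finger_gap: 10.9
finger_force: 12.0
```

```bash
python3 st.py
```

```text
{'clock': 6.925, 'joints': [-0.04, 0.416, 1.574, -0.001, 1.152, 0.923], 'eef_pos': [564.674, 13.726, 138.339], 'eef_rot': [3.141, 0.0, 0.608], 'wrist_force': [-0.109, -5.28, 0.105], 'moment': [-0.935, -0.042, -0.052], 'finger_gap': 10.903, 'finger_force': 12.0}
tool f x,y [-3.11  4.27] tau6 2.3041
```

{"op": "arm_command", "data": {"steps": [[0, 0.5, 0.4, 0, 0], [0, 1.0, 0.7, 0, 0], [0, 1.0, 0.7, 0, 0], [0, 1.0, 0.7, -0.1, -8], [0, 1.0, 0.7, -0.2, -16], [0, 1.0, 0.7, -0.3, -24], [0, 1.0, 0.7, -0.4, -32], [0, 1.0, 0.7, -0.4, -40], [0, 1.0, 0.7, -0.5, -48], [0, 1.0, 0.7, -0.5, -48]]}}

```text
clock: 8.18
eef_pos: [565.6, 13.4, 138.7]
eef_rot: [-3.141, 0.001, 1.443]
wrist_force: [-2.8, -7.2, 1.5]
finger_gap: 11.3
finger_force: 12.0
```

```bash
python3 st.py
```

```text
{'clock': 8.175, 'joints': [-0.04, 0.418, 1.57, -0.001, 1.154, 0.088], 'eef_pos': [565.553, 13.39, 138.72], 'eef_rot': [-3.141, 0.001, 1.443], 'wrist_force': [-2.776, -7.247, 1.485], 'moment': [-1.321, 0.547, -0.006], 'finger_gap': 11.266, 'finger_force': 11.999}
tool f x,y [-7.54 -1.83] tau6 -1.217
```

{"op": "arm_command", "data": {"steps": [[0.2, 0, 0, 0, 0], [0.2, 0, 0, 0, 0], [0.2, 0, 0, 0, 0], [0.2, 0, 0, 0, 0]]}}

```text
clock: 8.68
eef_pos: [565.8, 14.3, 138.8]
eef_rot: [3.141, -0.0, 1.441]
wrist_force: [-0.1, 0.6, 0.0]
finger_gap: 18.7
finger_force: 0.0
```

```bash
python3 st.py
```

```text
{'clock': 8.675, 'joints': [-0.039, 0.418, 1.57, 0.0, 1.154, 0.09], 'eef_pos': [565.757, 14.306, 138.751], 'eef_rot': [3.141, -0.0, 1.441], 'wrist_force': [-0.087, 0.616, 0.002], 'moment': [0.012, -0.119, -0.065], 'finger_gap': 18.718, 'finger_force': 0.0}
tool f x,y [ 0.6  -0.17] tau6 0.0012
```

{"op": "arm_command", "data": {"steps": [[0.2, 0, 0, 0, 10], [0.2, 0, 0, 0, 20], [0.2, 0, 0, 0, 30], [0.2, 0, 0, 0, 40], [0.2, 0, 0, 0, 50], [0.2, 0, 0, 0, 60], [0.2, 0, 0, 0, 70], [0.2, 0, 0, 0, 80], [0.2, 0, 0, 0, 90], [0.2, 0, 0, 0, 90], [0, 0, 0, 0, 90], [0, 0, 0, 0, 90], [0, 0, 0, 0, 90], [0, 0, 0, 0, 90]], "force": 12}}

```text
clock: 10.42
eef_pos: [565.7, 14.2, 138.8]
eef_rot: [3.142, 0.0, -0.129]
wrist_force: [0.2, -1.5, -0.2]
finger_gap: 11.4
finger_force: 12.0
```

```bash
python3 st.py
```

```text
{'clock': 10.425, 'joints': [-0.04, 0.418, 1.57, -0.0, 1.154, 1.66], 'eef_pos': [565.707, 14.163, 138.751], 'eef_rot': [3.142, 0.0, -0.129], 'wrist_force': [0.185, -1.528, -0.208], 'moment': [-0.107, 0.028, 0.036], 'finger_gap': 11.381, 'finger_force': 12.0}
tool f x,y [0.38 1.49] tau6 -0.0074
```

{"op": "arm_command", "data": {"steps": [[0, 0, 0, -0.1, -8], [0, 0, 0, -0.2, -16], [0, 0, 0, -0.3, -24], [0, 0, 0, -0.4, -32], [0, 0, 0, -0.4, -40], [0, 0, 0, -0.5, -48], [0, 0, 0, -0.6, -56], [0, 0, 0, -0.7, -64], [0, 0, 0, -0.8, -72], [0, 0, 0, -0.9, -80], [0, 0, 0, -0.9, -80], [0, 0, 0, -0.9, -80], [0, 0, 0, -0.9, -80]]}}

```text
clock: 12.05
eef_pos: [565.7, 14.2, 139.6]
eef_rot: [-3.141, -0.0, 1.265]
wrist_force: [-0.7, 0.6, -0.2]
finger_gap: 11.7
finger_force: 12.0
```

```bash
python3 st.py; python3 st.py
```

```text
{'clock': 12.05, 'joints': [-0.04, 0.417, 1.569, 0.0, 1.156, 0.266], 'eef_pos': [565.667, 14.25, 139.645], 'eef_rot': [-3.141, -0.0, 1.265], 'wrist_force': [-0.744, 0.648, -0.219], 'moment': [0.055, 0.103, 0.001], 'finger_gap': 11.656, 'finger_force': 12.0}
tool f x,y [ 0.39 -0.9 ] tau6 0.0406
{'clock': 12.05, 'joints': [-0.04, 0.417, 1.569, 0.0, 1.156, 0.266], 'eef_pos': [565.667, 14.25, 139.645], 'eef_rot': [-3.141, -0.0, 1.265], 'wrist_force': [-0.744, 0.648, -0.219], 'moment': [0.055, 0.103, 0.001], 'finger_gap': 11.656, 'finger_force': 12.0}
tool f x,y [ 0.39 -0.9 ] tau6 0.0406
```

{"op": "arm_command", "data": {"steps": [[0, 0, 0, -0.1, -8], [0, 0, 0, -0.2, -16], [0, 0, 0, -0.3, -24], [0, 0, 0, -0.3, -24], [0, 0, 0, -0.3, -24]]}}

```text
clock: 12.68
eef_pos: [565.6, 14.2, 139.9]
eef_rot: [-3.141, -0.0, 1.682]
wrist_force: [-2.5, 0.3, 0.4]
finger_gap: 11.0
finger_force: 12.0
```

```bash
python3 st.py
```

```text
{'clock': 12.675, 'joints': [-0.04, 0.416, 1.569, 0.0, 1.157, -0.151], 'eef_pos': [565.622, 14.23, 139.879], 'eef_rot': [-3.141, -0.0, 1.682], 'wrist_force': [-2.512, 0.272, 0.385], 'moment': [0.094, 0.232, 0.028], 'finger_gap': 11.039, 'finger_force': 12.0}
tool f x,y [ 0.55 -2.47] tau6 -0.0497
```

{"op": "arm_command", "data": {"steps": [[0, 0, 0, -0.1, -8], [0, 0, 0, -0.2, -16], [0, 0, 0, -0.3, -24], [0, 0, 0, -0.3, -24], [0, 0, 0, -0.3, -24]]}}

```text
clock: 13.3
eef_pos: [565.6, 14.1, 140.1]
eef_rot: [-3.141, -0.0, 2.1]
wrist_force: [-0.9, 0.3, -2.1]
finger_gap: 10.7
finger_force: 12.0
```

```bash
python3 st.py
```

```text
{'clock': 13.3, 'joints': [-0.04, 0.416, 1.569, -0.0, 1.157, -0.569], 'eef_pos': [565.614, 14.116, 140.086], 'eef_rot': [-3.141, -0.0, 2.1], 'wrist_force': [-0.879, 0.309, -2.05], 'moment': [-0.034, 0.103, -0.045], 'finger_gap': 10.682, 'finger_force': 12.0}
tool f x,y [ 0.71 -0.6 ] tau6 -0.0668
```

{"op": "arm_command", "data": {"steps": [[0, 0, 0, -0.1, -8], [0, 0, 0, -0.2, -16], [0, 0, 0, -0.3, -24], [0, 0, 0, -0.3, -24], [0, 0, 0, -0.3, -24]]}}

```text
clock: 13.92
eef_pos: [565.6, 14.2, 140.4]
eef_rot: [-3.141, -0.0, 2.519]
wrist_force: [-2.4, 0.9, -2.1]
finger_gap: 11.7
finger_force: 12.0
```

```bash
python3 st.py
```

```text
{'clock': 13.925, 'joints': [-0.04, 0.416, 1.569, 0.0, 1.158, -0.988], 'eef_pos': [565.557, 14.215, 140.424], 'eef_rot': [-3.141, -0.0, 2.519], 'wrist_force': [-2.427, 0.903, -2.084], 'moment': [0.147, 0.354, -0.078], 'finger_gap': 11.651, 'finger_force': 12.0}
tool f x,y [ 2.5  -0.68] tau6 -0.0955
```

{"op": "arm_command", "data": {"steps": [[0, 0, 0, 0, -8], [0, 0, 0, 0, -16], [0, 0, 0, 0, -24], [0, 0, 0, 0, -24], [0, 0, 0, 0, -24]]}}

```text
clock: 14.55
eef_pos: [565.8, 14.1, 140.7]
eef_rot: [3.142, 0.0, 2.938]
wrist_force: [-1.0, -1.1, -1.9]
finger_gap: 11.1
finger_force: 12.0
```

```bash
python3 st.py
```

```text
{'clock': 14.55, 'joints': [-0.04, 0.416, 1.568, -0.0, 1.158, -1.407], 'eef_pos': [565.84, 14.127, 140.652], 'eef_rot': [3.142, 0.0, 2.938], 'wrist_force': [-1.025, -1.099, -1.945], 'moment': [-0.053, -0.063, -0.013], 'finger_gap': 11.054, 'finger_force': 12.0}
tool f x,y [ 0.78 -1.28] tau6 -0.0809
```

{"op": "arm_command", "data": {"steps": [[0, 0, 0, 0, -8], [0, 0, 0, 0, -16], [0, 0, 0, -0.1, -24], [0, 0, 0, -0.1, -24], [0, 0, 0, -0.1, -24]]}}

```text
clock: 15.18
eef_pos: [565.9, 14.2, 140.7]
eef_rot: [-3.142, 0.0, -2.926]
wrist_force: [1.6, -0.8, -2.2]
finger_gap: 11.1
finger_force: 12.0
```

```bash
python3 st.py; python3 - <<'E'
from h import *
for i in range(6):
    imaging.camera("scene");s=monitor.read_state();print(np.round([s["finger_gap"],s["moment"][2],s["effort"][5],s["wrist_force"][2]],3))
E
```

```text
{'clock': 15.175, 'joints': [-0.04, 0.415, 1.568, 0.0, 1.158, -1.826], 'eef_pos': [565.859, 14.202, 140.749], 'eef_rot': [-3.142, 0.0, -2.926], 'wrist_force': [1.551, -0.786, -2.227], 'moment': [0.131, -0.398, 0.049], 'finger_gap': 11.059, 'finger_force': 12.0}
tool f x,y [-1.35 -1.1 ] tau6 -0.0212
[11.282 -0.017  0.054 -1.042]
[11.239  0.055  0.07  -1.355]
[ 1.1011e+01  7.0000e-03  6.5000e-02 -1.6870e+00]
[ 1.1372e+01 -9.0000e-03  5.3000e-02 -1.4360e+00]
[11.116  0.033  0.041 -0.522]
[10.728 -0.042  0.031 -1.138]
```

{"op": "arm_command", "data": {"steps": [[0, 0, 0, -0.1, -6], [0, 0, 0, -0.1, -12], [0, 0, 0, -0.1, -18], [0, 0, 0, -0.1, -24], [0, 0, 0, -0.2, -30], [0, 0, 0, -0.2, -36]]}}

```text
clock: 16.23
eef_pos: [565.5, 14.1, 140.8]
eef_rot: [3.141, -0.001, -2.291]
wrist_force: [-0.3, -0.8, -0.9]
finger_gap: 11.2
finger_force: 12.0
```

```bash
python3 st.py; python3 - <<'E'
from h import *
for i in range(4):
    imaging.camera("scene");s=monitor.read_state();print(np.round([s["joints"][5],s["finger_gap"],s["moment"][2],s["effort"][5],s["wrist_force"][2]],3))
E
```

```text
{'clock': 16.225, 'joints': [-0.04, 0.415, 1.568, -0.0, 1.159, -2.461], 'eef_pos': [565.5, 14.105, 140.79], 'eef_rot': [3.141, -0.001, -2.291], 'wrist_force': [-0.335, -0.798, -0.852], 'moment': [-0.019, -0.09, -0.028], 'finger_gap': 11.232, 'finger_force': 12.0}
tool f x,y [ 0.82 -0.27] tau6 1.745
[-2.466 11.208  0.036  1.332 -1.167]
[-2.4590e+00  1.1282e+01  4.0000e-03 -1.5810e+00 -9.6600e-01]
[-2.456 11.34  -0.029 -0.749 -1.423]
[-2.456 11.036  0.03  -0.24  -1.486]
```

{"op": "arm_command", "data": {"steps": [[0.25, 0, 0, 0, 0], [0.25, 0, 0, 0, 0], [0.25, 0, 0, -20, 0], [0.25, 0, 0, -45, 0], [0.25, 0, 0, -60, 10], [0.25, 30, 0, -60, 20], [0.25, 60, 0, -60, 30], [0.25, 90, 0, -60, 40], [0.25, 110, 0, -60, 50], [0.25, 110, 0, -60, 60], [0.25, 110, 0, -60, 70], [0.25, 110, 0, -60, 80], [0.25, 110, 0, -60, 90], [0, 110, 0, -60, 90], [0, 110, 0, -60, 90]]}}

```text
clock: 18.3
eef_pos: [493.0, -68.3, 200.9]
eef_rot: [3.142, 0.0, 2.422]
wrist_force: [-0.0, -0.5, -0.3]
finger_gap: 6.8
finger_force: 0.0
```

```bash
python3 st.py; python3 - <<'E'
from h import *
ims=[imaging.camera("scene") for i in range(4)]
a=np.mean([c["img"] for c in ims],0).astype(np.uint8)
c=ims[0]
A=cv2.resize(a[198:248,300:350,::-1],(600,600),interpolation=cv2.INTER_CUBIC)
cv2.imwrite("pics/nut.png",A)
b=np.load("x.npy") if 0 else None
for z in (103,126,130,134,137.75,141.75,142,148): print(z,((proj(c,[565.6,14.35,z])[0]-[300,198]+.5)*12).round())
E
```

```text
{'clock': 18.3, 'joints': [-0.211, 0.205, 1.697, -0.0, 1.24, -1.063], 'eef_pos': [492.961, -68.305, 200.902], 'eef_rot': [3.142, 0.0, 2.422], 'wrist_force': [-0.04, -0.503, -0.25], 'moment': [-0.076, -0.11, -0.018], 'finger_gap': 6.788, 'finger_force': 0.0}
tool f x,y [-0.3 -0.4] tau6 0.1049
103 [312. 406.]
126 [313. 309.]
130 [313. 291.]
134 [313. 274.]
137.75 [313. 257.]
141.75 [313. 239.]
142 [313. 238.]
148 [314. 211.]
```

View pics/nut.png

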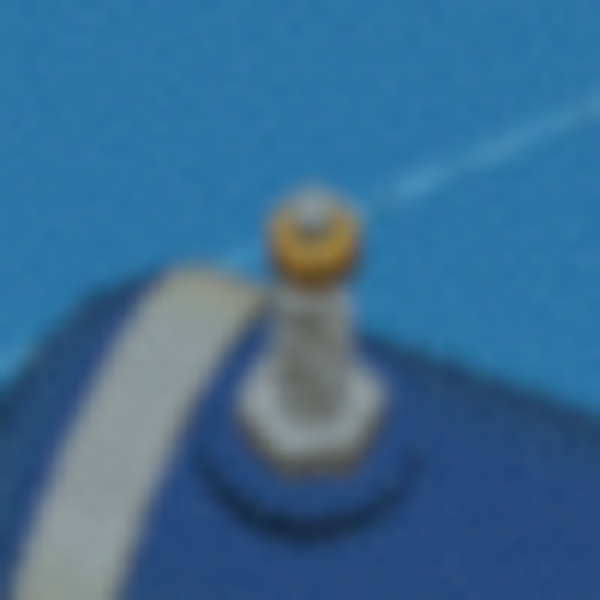

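The picture shows the nut high on the pin, spanning rows 200–285 of the crop, with a dark gap of bare core below it. I'll compare its height with the first picture.

```bash
python3 - <<'E'
from h import *
ims=[imaging.camera("scene") for i in range(4)];c=ims[0]
a=np.mean([q["img"] for q in ims],0).astype(np.uint8); o=cv2.imread("pics/scene0.png")[:,:,::-1]
np.save("nut1.npy",a)
for n,i in (("before",o),("now",a)):
    f=i.astype(float);s=(f[...,0]-f[...,2])[205:230,316:336]; s=np.clip(s-15,0,None)
    yy,xx=np.mgrid[205:230,316:336];print(n,"brass centroid",(s*xx).sum()/s.sum(),(s*yy).sum()/s.sum(),s.sum())
    p=s.sum(1);cs=np.cumsum(p)/p.sum();print("rows 5/95%",np.interp([.05,.95],cs,np.arange(205,230)))
    print(f[208:230,325:328].mean(1).round().astype(int).tolist())
# expected centroid shift per mm
print((proj(c,[565.6,14.35,140])-proj(c,[565.6,14.35,134]))/6)
E
```

```text
before brass centroid 325.50905432595573 219.3608316566063 1491.0
rows 5/95% [216.56908397 221.39010417]
[[44, 120, 168], [43, 118, 167], [44, 118, 167], [44, 117, 167], [47, 117, 165], [77, 129, 163], [110, 139, 154], [125, 142, 146], [117, 124, 120], [107, 100, 80], [124, 106, 63], [147, 122, 65], [140, 115, 59], [102, 79, 39], [85, 69, 46], [92, 86, 74], [100, 102, 96], [104, 108, 104], [106, 111, 108], [110, 116, 113], [109, 115, 113], [108, 112, 109]]
now brass centroid 325.66241021548285 218.55546687948922 1253.0
rows 5/95% [215.895      220.18636364]
[[43, 117, 166], [44, 118, 166], [43, 116, 166], [43, 117, 166], [47, 117, 164], [78, 126, 160], [116, 139, 150], [133, 142, 140], [122, 125, 117], [116, 108, 83], [139, 120, 70], [141, 116, 60], [110, 87, 42], [92, 77, 56], [104, 103, 95], [113, 118, 116], [104, 108, 106], [103, 108, 103], [106, 111, 107], [109, 115, 112], [110, 116, 114], [108, 113, 110]]
[[ 0.00351081 -0.36926828]]
```

```bash
python3 - <<'E'
from h import *
c=imaging.camera("scene")
V=np.array(c["view"]);o=-V[:3,:3].T@V[:3,3];v=np.array([565.6,14.35]);d=(o[:2]-v);d/=np.linalg.norm(d)
P=lambda r,z:proj(c,[*(v+d*r),z])[0][1].round(2)
print("tip back",P(-3,148))
for z in (130,131,132,132.5,133,133.75):print(z,"nut bottom front",P(6,z),"top front",P(6,z+8),"top back",P(-6,z+8))
import numpy as np
f=np.load("nut1.npy").astype(float);g=cv2.imread("pics/scene0.png")[:,:,::-1].astype(float)
for n,i in(("before",g),("now",f)):
    for cs in((321,323),(323,325),(325,327),(327,329),(329,331)):
        p=(i[...,0]-i[...,2])[212:226,cs[0]:cs[1]].mean(1);q=np.clip(p,0,None);print(n,cs,p.round().astype(int).tolist())
E
```

```text
tip back 213.63
130 nut bottom front 224.7 top front 221.77 top back 215.93
131 nut bottom front 224.34 top front 221.41 top back 215.55
132 nut bottom front 223.97 top front 221.04 top back 215.18
132.5 nut bottom front 223.79 top front 220.85 top back 214.99
133 nut bottom front 223.61 top front 220.67 top back 214.81
133.75 nut bottom front 223.33 top front 220.39 top back 214.53
before (321, 323) [-124, -128, -121, -119, -97, -67, -56, -64, -63, -35, -2, -6, -28, -48]
before (323, 325) [-122, -107, -82, -54, -8, 43, 70, 77, 70, 46, 26, 6, -6, -11]
before (325, 327) [-117, -81, -36, -16, -7, 18, 54, 78, 80, 65, 44, 23, 5, 1]
before (327, 329) [-122, -104, -80, -46, 2, 50, 76, 82, 68, 37, 8, -5, -8, -7]
before (329, 331) [-124, -123, -116, -104, -78, -50, -35, -40, -64, -89, -96, -94, -88, -71]
now (321, 323) [-123, -124, -118, -94, -69, -61, -64, -71, -78, -50, -14, -9, -29, -48]
now (323, 325) [-122, -106, -64, -11, 31, 56, 70, 64, 40, 10, -2, -8, -8, -12]
now (325, 327) [-116, -79, -32, -12, -4, 24, 63, 80, 70, 42, 12, -4, -1, 1]
now (327, 329) [-120, -100, -50, -1, 34, 60, 81, 77, 46, 5, -13, -13, -10, -8]
now (329, 331) [-124, -122, -108, -74, -38, -29, -30, -41, -64, -92, -98, -94, -88, -74]
```

{"op": "arm_command", "data": {"steps": [[0.25, 0, 40, 0, 10], [0.25, 0, 80, 0, 20], [0.25, 0, 110, 0, 30], [0.25, 0, 110, 0, 40], [0.25, 0, 110, 0, 50], [0.25, 0, 110, 0, 60], [0.25, 0, 110, 20, 60], [0.25, 0, 110, 40, 60], [0.25, 0, 110, 54, 60], [0.25, 0, 110, 60, 60], [0.25, 0, 110, 60, 60], [0, 0, 110, 60, 60], [0, 0, 110, 60, 60], [0, 0, 110, 60, 60], [0, 0, 110, 60, 60]], "force": 12}}

```text
clock: 20.62
eef_pos: [565.7, 14.2, 141.0]
eef_rot: [3.141, -0.0, 1.372]
wrist_force: [-1.8, 1.1, 0.9]
finger_gap: 11.3
finger_force: 12.0
```

```bash
python3 st.py
```

```text
{'clock': 20.625, 'joints': [-0.04, 0.415, 1.568, 0.0, 1.159, 0.16], 'eef_pos': [565.692, 14.216, 141.025], 'eef_rot': [3.141, -0.0, 1.372], 'wrist_force': [-1.767, 1.101, 0.916], 'moment': [0.085, 0.348, -0.029], 'finger_gap': 11.282, 'finger_force': 12.0}
tool f x,y [ 0.73 -1.95] tau6 -0.0006
```

{"op": "arm_command", "data": {"steps": [[0, 0, 0, 0, -4], [0, 0, 0, 0, -8], [0, 0, 0, 0, -12], [0, 0, 0, 0, -16], [0, 0, 0, 0, -20]]}}

```text
clock: 21.25
eef_pos: [565.7, 14.2, 140.9]
eef_rot: [-3.141, -0.0, 1.723]
wrist_force: [-1.9, 1.6, 1.5]
finger_gap: 11.2
finger_force: 12.0
```

{"op": "arm_command", "data": {"steps": [[0, 0, 0, 0, -4], [0, 0, 0, 0, -8], [0, 0, 0, 0, -12], [0, 0, 0, 0, -16], [0, 0, 0, 0, -20], [0, 0, 0, 0, -20], [0, 0, 0, 0, -20]]}}

```text
clock: 22.12
eef_pos: [565.7, 14.1, 140.9]
eef_rot: [3.142, 0.0, 2.068]
wrist_force: [-1.8, -1.3, 1.1]
finger_gap: 11.4
finger_force: 12.0
```

```bash
cat > avg.py <<'E'
from h import *
L=[]
for i in range(8):
    imaging.camera("scene");s=monitor.read_state();L.append([s["eef_rot"][2],s["moment"][2],s["effort"][5],*s["wrist_force"]])
print(np.mean(L,0).round(3),np.std(L,0).round(3))
E
python3 avg.py
```

```text
[ 2.069 -0.06  -0.04  -1.258 -2.1    1.283] [0.    0.023 0.007 0.499 0.527 0.267]
```

{"op": "arm_command", "data": {"steps": [[0, 0, 0, 0, -5], [0, 0, 0, 0, -10], [0, 0, 0, 0, -15], [0, 0, 0, 0, -20], [0, 0, 0, 0, -25], [0, 0, 0, 0, -30], [0, 0, 0, 0, -35], [0, 0, 0, 0, -40], [0, 0, 0, 0, -40], [0, 0, 0, 0, -40]]}}

```text
clock: 23.78
eef_pos: [565.4, 14.3, 140.6]
eef_rot: [-3.141, -0.001, 2.766]
wrist_force: [-4.0, -0.7, 0.5]
finger_gap: 11.2
finger_force: 12.0
```

```bash
python3 avg.py
```

```text
[ 2.767 -0.063 -0.035 -4.764 -0.387 -0.316] [0.    0.036 0.011 0.402 0.645 0.38 ]
```

{"op": "arm_command", "data": {"steps": [[0.25, 0, 0, 0, 0], [0.25, 0, 0, 0, 0], [0.25, 0, 0, -20, 0], [0.25, 0, 0, -40, 0], [0.25, 0, 0, -60, 0], [0.25, 12, -34, -60, 0], [0, 25, -68, -60, 0], [0, 37, -103, -60, 0], [0, 37, -103, -60, 0], [0, 37, -103, -60, 0], [0, 37, -103, -60, 0]]}}

```text
clock: 25.55
eef_pos: [494.1, -67.6, 200.8]
eef_rot: [3.141, 0.0, 2.769]
wrist_force: [-0.4, 0.3, 0.0]
finger_gap: 0.3
finger_force: 0.0
```

```bash
python3 - <<'E'
from h import *
ims=[];M=[]
for i in range(8):
    ims.append(imaging.camera("scene"));M.append(monitor.read_state()["moment"][2])
print("bias",np.mean(M).round(3));f=np.mean([q["img"] for q in ims],0);g=np.load("nut1.npy").astype(float)
cv2.imwrite("pics/nut2.png",cv2.resize(f.astype(np.uint8)[198:248,300:350,::-1],(600,600),interpolation=2))
for n,i in(("prev",g),("now",f)):
    for cs in((323,325),(325,327),(327,329)):
        print(n,cs,(i[...,0]-i[...,2])[212:226,cs[0]:cs[1]].mean(1).round().astype(int).tolist())
E
python3 st.py
```

```text
bias -0.003
prev (323, 325) [-122, -106, -64, -11, 31, 56, 70, 64, 40, 10, -2, -8, -8, -12]
prev (325, 327) [-116, -79, -32, -12, -4, 24, 63, 80, 70, 42, 12, -4, -1, 1]
prev (327, 329) [-120, -100, -50, -1, 34, 60, 81, 77, 46, 5, -13, -13, -10, -8]
now (323, 325) [-121, -104, -64, -12, 32, 57, 70, 62, 36, 10, -2, -8, -9, -10]
now (325, 327) [-116, -79, -33, -12, -3, 24, 63, 79, 71, 42, 12, -3, -1, 1]
now (327, 329) [-121, -100, -51, -1, 34, 60, 80, 77, 46, 4, -12, -14, -11, -8]
{'clock': 25.95, 'joints': [-0.211, 0.207, 1.695, -0.0, 1.24, -1.408], 'eef_pos': [493.699, -68.107, 200.805], 'eef_rot': [-3.142, -0.0, 2.768], 'wrist_force': [0.424, 0.587, -0.509], 'moment': [0.052, -0.14, -0.02], 'finger_gap': 0.711, 'finger_force': 0.0}
tool f x,y [-0.18  0.7 ] tau6 0.0017
```

The nut didn't move in another 80° of slipping grip, and about 0.06 N·m was felt, so it is at the end of its thread. Now I press the tip with the fingers closed.

{"op": "arm_command", "data": {"steps": [[0, -12, 35, 0, 0], [0, -25, 70, 0, 0], [0, -37, 103, 0, 0], [0, -37, 103, 10, 0], [0, -37, 103, 20, 0], [0, -37, 103, 27, 0], [0, -37, 103, 30, 0], [0, -37, 103, 30, 0], [0, -37, 103, 30, 0]]}}

```text
clock: 27.08
eef_pos: [565.8, 14.0, 171.2]
eef_rot: [3.141, 0.001, 2.768]
wrist_force: [-0.4, -0.3, -0.8]
finger_gap: 0.6
finger_force: 0.0
```

```bash
python3 avg.py;python3 st.py
```

```text
[ 2.768e+00  1.000e-03 -0.000e+00 -2.650e-01 -1.390e-01  1.640e-01] [0.    0.022 0.    0.392 0.491 0.538]
{'clock': 27.475, 'joints': [-0.04, 0.383, 1.539, -0.0, 1.22, -1.237], 'eef_pos': [565.709, 14.177, 170.89], 'eef_rot': [3.142, 0.0, 2.768], 'wrist_force': [-0.376, -0.008, 0.819], 'moment': [0.027, -0.135, 0.015], 'finger_gap': 0.227, 'finger_force': 0.0}
tool f x,y [ 0.35 -0.14] tau6 -0.0001
```

{"op": "arm_command", "data": {"steps": [[0, 0, 0, 1, 0], [0, 0, 0, 2, 0], [0, 0, 0, 3, 0], [0, 0, 0, 4, 0], [0, 0, 0, 4.5, 0], [0, 0, 0, 5, 0], [0, 0, 0, 5, 0], [0, 0, 0, 5, 0]]}}

```text
clock: 28.48
eef_pos: [565.7, 14.2, 165.9]
eef_rot: [3.142, 0.0, 2.768]
wrist_force: [-1.1, -0.8, 2.4]
finger_gap: 0.5
finger_force: 1.2
```

{"op": "arm_command", "data": {"steps": [[0, 0, 0, 0.3, 0], [0, 0, 0, 0.5, 0], [0, 0, 0, 0.5, 0], [0, 0, 0, 0.5, 0]]}}

```text
clock: 28.98
eef_pos: [565.7, 14.2, 165.4]
eef_rot: [3.142, 0.0, 2.768]
wrist_force: [-0.5, 0.3, 2.9]
finger_gap: 0.7
finger_force: 1.4
```

{"op": "arm_command", "data": {"steps": [[0, 0, 0, 0.2, 0], [0, 0, 0, 0.4, 0], [0, 0, 0, 0.4, 0], [0, 0, 0, 0.4, 0]]}}

```text
clock: 29.48
eef_pos: [565.7, 14.2, 165.0]
eef_rot: [3.142, 0.0, 2.768]
wrist_force: [-0.6, 0.0, 3.5]
finger_gap: 0.5
finger_force: 2.3
```

{"op": "arm_command", "data": {"steps": [[0, 0, 0, 0.2, 0], [0, 0, 0, 0.3, 0], [0, 0, 0, 0.3, 0], [0, 0, 0, 0.3, 0]]}}

```text
clock: 29.98
eef_pos: [565.8, 14.2, 164.9]
eef_rot: [3.142, 0.0, 2.768]
wrist_force: [-1.4, -0.6, 5.3]
finger_gap: 0.6
finger_force: 3.2
```

{"op": "arm_command", "data": {"steps": [[0, 0, 0, 0.2, 0], [0, 0, 0, 0.3, 0], [0, 0, 0, 0.3, 0], [0, 0, 0, 0.3, 0]]}}

```text
clock: 30.48
eef_pos: [565.8, 14.2, 164.8]
eef_rot: [3.141, 0.0, 2.768]
wrist_force: [-1.9, 0.4, 8.3]
finger_gap: 0.3
finger_force: 3.8
```

{"op": "arm_command", "data": {"steps": [[0, 0, 0, 0.2, 0], [0, 0, 0, 0.3, 0], [0, 0, 0, 0.3, 0], [0, 0, 0, 0.3, 0]]}}

```text
clock: 30.98
eef_pos: [565.8, 14.2, 164.6]
eef_rot: [3.141, 0.001, 2.768]
wrist_force: [-2.5, 0.2, 9.0]
finger_gap: 0.5
finger_force: 4.4
```

{"op": "arm_command", "data": {"steps": [[0, 0, 0, 0.2, 0], [0, 0, 0, 0.3, 0], [0, 0, 0, 0.3, 0], [0, 0, 0, 0.3, 0]]}}

```text
clock: 31.48
eef_pos: [565.9, 14.2, 164.5]
eef_rot: [3.141, 0.001, 2.768]
wrist_force: [-3.0, -0.9, 10.6]
finger_gap: 0.4
finger_force: 5.0
```

```bash
cat > ndl.py <<'E'
from h import *
ims=[imaging.camera("scene") for i in range(6)];f=np.mean([q["img"] for q in ims],0);c=ims[0]
g=np.array([497.25,100.75]);r=np.clip(f[...,0]-np.maximum(f[...,1],f[...,2])-15,0,None)
W=d=0
for y in range(228,262):
    for x in range(372,406):
        p=atz(c,(x,y),126)-g
        if np.hypot(*p)<20 and r[y,x]>0: d=d+r[y,x]*p;W+=r[y,x]
a=np.degrees(np.arctan2(d[1],d[0]));print("red",W,"dir",a,"value rad",np.radians((-97-a)%360))
print(monitor.read_state()["wrist_force"])
cv2.imwrite("pics/g%d.png"%ims[0]["shot"],cv2.resize(f.astype(np.uint8)[215:275,360:420,::-1],(480,480),interpolation=2));print(ims[0]["shot"])
E
python3 ndl.py
```

```text
red 481.83333333333337 dir -99.77525129507661 value rad 0.04843727266932362
[-3.22079931  0.34547739 10.01777689]
58
```

{"op": "arm_command", "data": {"steps": [[0, 0, 0, 0.1, 0], [0, 0, 0, 0.1, 0], [0, 0, 0, 0.1, 0], [0, 0, 0, 0.1, 0], [0, 0, 0, 0.1, 0], [0, 0, 0, 0.1, 0], [0, 0, 0, 0.1, 0], [0, 0, 0, 0.1, 0], [0, 0, 0, 0.1, 0], [0, 0, 0, 0.1, 0], [0, 0, 0, 0.1, 0], [0, 0, 0, 0.1, 0]]}}

```text
clock: 33.28
eef_pos: [565.9, 14.2, 164.4]
eef_rot: [3.141, 0.001, 2.768]
wrist_force: [-3.6, 0.7, 11.5]
finger_gap: 0.7
finger_force: 5.2
```

```bash
python3 ndl.py; ls pics
```

```text
red 499.66666666666674 dir -97.34220790785734 value rad 0.005972654718472013
[-3.23292925 -0.10180536 10.26987392]
64
g58.png
g64.png
nut.png
nut2.png
s1.png
s2.png
scene0.png
t1.png
top0.png
```

The needle is at zero and stays there. I'll release the tip gently and back away.

{"op": "arm_command", "data": {"steps": [[0, 0, 0, -1, 0], [0, 0, 0, -2.5, 0], [0, 0, 0, -5, 0], [0, 0, 0, -15, 0], [0, 0, 0, -36, 0], [0, 12, -34, -36, 0], [0, 25, -68, -36, 0], [0, 37, -103, -36, 0], [0, 37, -103, -36, 0], [0, 37, -103, -36, 0]]}}

```text
clock: 34.83
eef_pos: [494.0, -68.0, 200.1]
eef_rot: [3.141, 0.001, 2.768]
wrist_force: [0.5, 0.0, -0.4]
finger_gap: 0.3
finger_force: 0.0
```

```bash
python3 ndl.py; python3 - <<'E'
from h import *
ims=[imaging.camera("scene") for i in range(6)];f=np.mean([q["img"] for q in ims],0);g=np.load("nut1.npy").astype(float)
for n,i in(("prev",g),("now",f)):
    for cs in((323,325),(325,327),(327,329)):
        print(n,cs,(i[...,0]-i[...,2])[212:226,cs[0]:cs[1]].mean(1).round().astype(int).tolist())
cv2.imwrite("pics/end.png",cv2.resize(f.astype(np.uint8)[160:360,230:480,::-1],None,fx=3,fy=3,interpolation=2))
E
```

```text
red 491.16666666666674 dir -97.48873207192042 value rad 0.008529983815105125
[ 0.2255153  -0.11150015 -0.35278083]
70
prev (323, 325) [-122, -106, -64, -11, 31, 56, 70, 64, 40, 10, -2, -8, -8, -12]
prev (325, 327) [-116, -79, -32, -12, -4, 24, 63, 80, 70, 42, 12, -4, -1, 1]
prev (327, 329) [-120, -100, -50, -1, 34, 60, 81, 77, 46, 5, -13, -13, -10, -8]
now (323, 325) [-122, -104, -64, -12, 32, 57, 70, 62, 36, 10, 0, -9, -9, -10]
now (325, 327) [-116, -78, -33, -11, -4, 24, 63, 79, 71, 41, 12, -3, 0, 1]
now (327, 329) [-120, -98, -52, -1, 34, 59, 80, 78, 46, 4, -14, -13, -10, -7]
```

View pics/end.png

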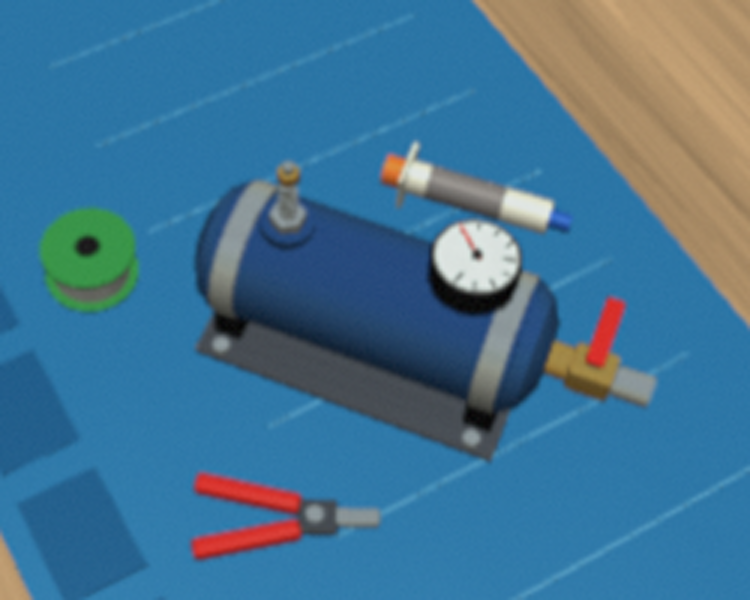

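The needle at crop (465,235) points to zero, the nut and tip are up at (288,172), and the syringe, cutters and spool are where they were.

```bash
python3 -c "
from h import *
print(job.sign_off())"
```

```text
the job is handed in; nothing more can be done
None
```

I handed the job in at about 36 s; the sign-off returned no verdict: the nut is backed off to the end of its thread, the gauge is at zero, the tip has sprung back up, and the syringe, cutters and spool lie where they were.

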